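# Set up the cell tester: swing the probe over the cell, then trim the inner knob

## Robot

A 6-joint arm with a two-finger parallel gripper is mounted at the origin on the work surface. World frame = base frame: x ahead of the robot, y to its left, z up, the work surface at z = 0. Lengths are in m, angles in rad, forces in N, time in s.
With the tool pointing down it reaches from about 0.3 to 0.75 m from the base axis. Payload 8.5 kg.
Tool frame: the origin (TCP) lies at the very end of the fingers, on their centre line; the grasp point (between the pads) lies ctrl.grasp_offset behind it (ctrl.grasp_offset is the distance from the TCP to the grasp point, in m); z points along the fingers, y is the line along which they close (so a half turn about z gives the same grasp; the last joint's range is limited). The gripper opens to 85 mm and grips with 20 to 120 N. Pads are 22 mm wide; open, the fingers measure 114 mm over their backs; the gripper's body (76 mm by 85 mm) begins 54 mm behind the grasp point. The pads swing forward as they close: fully open they stand 13 mm farther back than shut.
Start: joints at [-1.397, 0.381, 1.297, -0, 1.464, -0.215], TCP at [0.208, -0.509, 0.231] pointing down, gripper open.
Joint ranges: [-3.11, 3.11], [-0.89, 2.33], [0.22, 2.48], [-1.42, 4.56], [0.17, 2.85], [-2.88, 2.88]. Speed limits (rad/s): [2.39, 2.39, 3.14, 3.14, 3.14, 3.14].

## Interface

Orientations are given as a unit quaternion [x, y, z, w].
In Python, from station import ctrl gives the robot as it stands.
- The arm moves only by the tool arm_command, never from a script. Its argument "increments" is a list that holds one entry, the list of rows, each a list of 6 numbers: the shift along the tool's x, y, z scaled (see below), then the turn, a rotation vector about the tool's x, y, z scaled (see below). In form: [[[x, y, z, wx, wy, wz], ...]]. A call has 1 to 20 rows; each row shifts and turns the commanded pose from where the row before left it, along the tool's axes as they then stand; what a row does not reach is not made up. The controller multiplies each number of a shift by 0.03 m and each number of a turn by 90 degrees. A row lasts 1/12 s, in which the tool goes at most 41.7 mm and 7.16 degrees, less where a joint would pass 70% of its speed; a pose out of reach is approached as far as the arm can. A call with a number of a shift or a turn outside -1 to 1 is refused whole. A call with a gripper value outside its range is refused whole. "claw" is the closure, from 0 (fully open) to 1 (shut), set as the call begins (left out, the last holds). The fingers move at their own pace and stop on an object; "force" is the grip in N (left out, the last holds). Time passes only in rows, so rows that do not move let the fingers close. It gives the time, the measured TCP pose, the force, the opening and the grip force at its end, in the units of the state.
- ctrl.sense(): the state, without advancing time (a new reading comes with each control period).
- ctrl.get_image(name): name is "scene" or "top" or "wrist"; returns a dict with "image" (384x512x3 uint8, red, green, blue), "mtx" (3x3 intrinsics, pixels), "pose" (4x4, takes a point from camera to world coordinates); the wrist camera has in their place "mount" (4x4, takes a point from camera to tool coordinates, whose origin is the TCP and whose axes are the flange's). Camera axes: x right, y down, z forward; pixel columns grow to the right and rows downward; lengths in m; the calibration is good to about 2 mm. A picture is of the moment at which its call begins: read the wrist's pose just before it. There is no depth.
- ctrl.sign_off(): hands the job in; it is judged then, once.
The state is a dict: "t": time; "joints": joint angles; "dq": joint speeds; "joint_torque": joint torques, N m; "eef_pos": TCP position; "tcp_rot": TCP orientation; "force": force on the tool from outside, world axes, zero at the start; "torque": the same for the moment, N m; "grip_width": finger opening in m; "grip_force": force on a finger pad.
Only numpy, scipy, OpenCV 4.12 (cv2) and the standard library are available. Lean on these libraries where they do the work, as an engineer would, in place of code of your own. Each camera call takes 0.05 s, during which the arm holds its last target. There are 200 camera calls.

## Task

On the cell tester, push the free end of the long probe arm round to the left, off the dial, until the brass probe hangs over the middle of the terminal of the cell standing beside the tester, and leave it there. Then turn only the small inner pointer knob until its nose points at the raised index block on the big outer ring, without moving the ring from its setting. Leave the cell and everything else on the bench where they stand.

Things in the scene. Friction and masses are not known exactly. Their poses are not given: they have to be found in the camera images.
- tester: the cell tester, fixed: flat cream console 220 mm (x) by 250 mm (y), top 50 mm above the bench. Origin: centre of its underside; x points away from the robot (turned up to 12 degrees), y to the left. Dial axis at x = -35 mm, y = 0; steel pivot pillar of the probe arm, 32 mm across, at x = 75 mm, y = 0. Two black binding posts, 12 mm high, at x = 30 and 60, y = 90 mm
- probe_arm (a joint): angle of the probe arm (rad): 0 when it points from the pillar to the tester's -x side, over the dial; grows as its free end swings to the tester's left (+y), clockwise from above; 1.57: along +y. Range -0.6 to 2.4; starts between -0.2 and 0.25. Stiff pivot (friction 0.25 N m, about 1.6 N of push near the free end); stays where it is left
- pivot_axis (a point): on the arm's vertical pivot axis, 122 mm above the bench. The arm is an aluminium bar along this point's own -x, 18 mm wide, from 112 to 132 mm above the bench, reaching 192 mm from the axis.
- probe_end (a point): lower end of the brass probe (14 mm across) under the free end of the arm: on the bar's centre line, 180 mm from the pivot axis, 106 mm above the bench
- cell_terminal (a point): middle of the top of the round brass terminal (28 mm across, 9 mm high) of the cell to be tested, 98 mm above the bench. The cell is an upright dark blue block 60 x 60 mm, loose (0.65 kg), close beside the tester's left (+y) side, about 178 mm from the pivot axis. The probe passes 8 mm above the terminal without touching
- fine_knob (a joint): angle of the inner pointer knob (rad), growing counter-clockwise from above; range -2 to 2; 0: nose towards the tester's -x. Starts 0.5 to 1.6 rad counter-clockwise of the ring's index block; the nose points at the block when this equals joint range_ring. Stays where it is left (friction 0.05 N m)
- knob_axis (a point): axis of knob and ring, at the top of the inner knob, 105 mm above the bench; own x along the nose. The knob is a black upright bar 14 mm wide, from 26 mm behind the axis to a pointed nose 35 mm ahead (flat sides up to 28 mm), 71 to 105 mm above the bench, on a round foot 44 mm across, 6 mm high; white line on top to the nose. Grip it across or push its side
- knob_nose (a point): tip of the knob's pointed nose, 35 mm from the axis, at the top of the knob
- range_ring (a joint): angle of the outer ring (rad), same zero and direction as fine_knob: the direction of its index block. Starts anywhere from -0.4 to 0.3. It turns very easily (friction 0.03 N m): a light rub drags it
- ring_hub (a point): centre of the ring's top face, 68 mm above the bench; its own x points to the index block. The ring is an aluminium disc 104 mm across, with ribs round its rim, 18 mm high
- ring_index (a point): middle of the top of the index block, a raised block 10 mm long and 8 mm wide with a white line, 44 mm from the axis, 74 mm above the bench (6 mm above the ring's face)
- spare_cell_terminal (a point): a spare cell of the same kind (60 x 60 x 98 mm), standing well away from the tester. Point: middle of the top of its terminal
- solder_spool: bystander: flanged metal spool, 60 mm across, 56 mm high, standing upright. Origin: centre of its underside
- tape_roll: bystander: dark blue ring of tape lying flat, 68 mm across, 20 mm high, between the tester and the robot's left, under the path of the probe arm. Origin: centre of its underside
- screwdriver: bystander: screwdriver, 190 mm long, lying to the right of the tester. Origin: under its middle
- mug: bystander: white mug, 80 mm across without its handle, 90 mm high. Origin: centre of its underside
- board: bystander: small circuit board lying flat, 100 x 70 mm, parts up to 19 mm high. Origin: centre of its underside

How it is judged:
By the outcome, as a careful person would: the job done as asked, in the order asked, and still so for the second after the job is handed in, with the robot touching nothing.
It also fails if it takes over 54 s, if anything falls off the work surface, if the arm or the gripper's body presses on something with over 40 N, if the wrist force passes 120 N, or if a joint passes its speed limit or range.

## Working session

There is one attempt and no reset: what is moved stays moved. The work goes in short steps, Python scripts to look and compute and a tool call to move; the robot and the scene stay as the last step left them, time stands still between calls to the robot, and variables do not carry over. Pictures are saved under pics/ and viewed, at most 10 in all, crops included, and the job is handed in when it is done.

Besides the shell and the picture viewer there is one more tool, called after "Call:" in YAML: its name, and indented under it one key for each argument. arm_command: Moves the arm, as the interface text tells. Shifts and turns lie within -1 to 1; 1 stands for 0.03 m of shift or 90 degrees of turn. Its arguments: {"type":"object","properties":{"increments":{"type":"array","items":{"type":"array","items":{"type":"array","items":{"type":"number","minimum":-1,"maximum":1}}}},"claw":{"type":"number"},"force":{"type":"number"}},"required":["increments"]}

```bash
ls; mkdir -p pics
cat > h.py <<'E'
import numpy as np, cv2
from station import ctrl
from scipy.spatial.transform import Rotation as R
def grab(n,f):
    d=ctrl.get_image(n); cv2.imwrite('pics/'+f,d['image'][:,:,::-1]); np.savez('pics/'+f+'.npz',**{k:v for k,v in d.items()}); return d
def ray(d,u,v,z,pose=None):
    P=np.array(d['pose'] if pose is None else pose); r=P[:3,:3]@np.linalg.solve(np.array(d['mtx']),[u,v,1.]); o=P[:3,3]
    return o+r*(z-o[2])/r[2]
def wpose(d,s):
    T=np.eye(4);T[:3,:3]=R.from_quat(s['tcp_rot']).as_matrix();T[:3,3]=s['eef_pos'];return T@np.array(d['mount'])
def proj(d,p,pose=None):
    P=np.linalg.inv(np.array(d['pose'] if pose is None else pose)); q=np.array(d['mtx'])@(P[:3,:3]@np.array(p)+P[:3,3]); return q[:2]/q[2]
E
python3 - <<'E'
from h import *
s=ctrl.sense();print(s,ctrl.grasp_offset)
a=grab('top','top.png');b=grab('scene','scene.png')
print(a['pose'],a['mtx'],b['pose'])
cv2.imwrite('pics/top_v.png',cv2.resize(a['image'][:,:,::-1],(800,600),interpolation=cv2.INTER_CUBIC))
E
```

```text
pics
{'t': 0.0, 'joints': array([-1.39730573e+00,  3.81200109e-01,  1.29823981e+00, -1.76282056e-05,
        1.46359475e+00, -2.15291543e-01]), 'dq': array([ 0.00036361, -0.0032554 , -0.00081331, -0.0002352 ,  0.0013398 ,
        0.00037879]), 'joint_torque': array([-2.37143986e-04, -4.48463452e+01, -2.31281233e+01, -1.17721388e-04,
        4.74688306e-03,  5.49489798e-06]), 'eef_pos': array([ 0.20843153, -0.50866818,  0.23071663]), 'tcp_rot': array([ 9.81165039e-01,  1.93169993e-01,  6.30744648e-06, -7.21035826e-04]), 'force': array([ 0.20432396, -0.29820169,  0.04861143]), 'torque': array([-0.03311621,  0.00050427, -0.00181733]), 'grip_force': 0.0, 'grip_width': 0.08541265235613668} 0.0187
[[ 2.19900182e-02 -9.91716080e-01  1.26552973e-01  3.57387071e-01]
 [-9.99756495e-01 -2.20462126e-02  9.56753085e-04 -7.74726767e-03]
 [ 1.84118632e-03 -1.26543195e-01 -9.91959389e-01  1.33940259e+00]
 [ 0.00000000e+00  0.00000000e+00  0.00000000e+00  1.00000000e+00]] [[408.53087122   0.         257.96462588]
 [  0.         408.53087122 195.18128649]
 [  0.           0.           1.        ]] [[ 0.73441084  0.52725053 -0.4273729   0.93550303]
 [ 0.67853285 -0.55619158  0.47983758 -0.4910686 ]
 [ 0.01529341 -0.64238447 -0.76622993  0.85377852]
 [ 0.          0.          0.          1.        ]]
```

View pics/top_v.png

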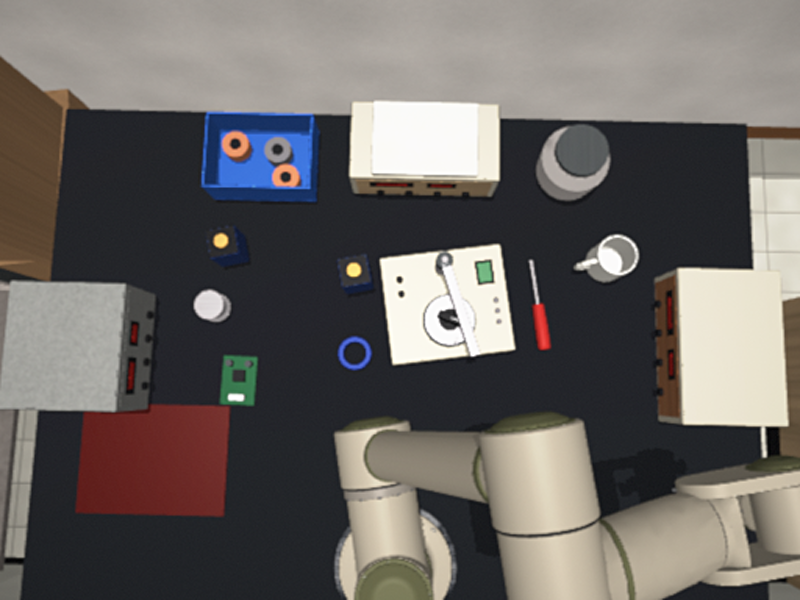

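View pics/scene.png

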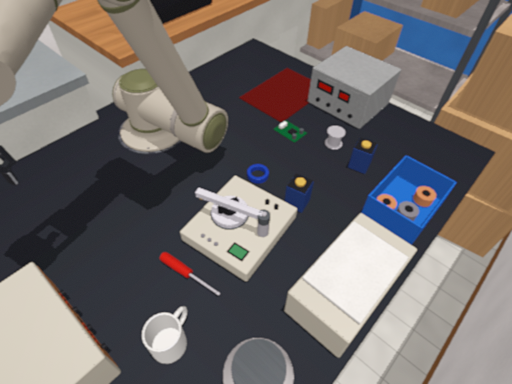

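The top view shows the console at (380–513, 245–365), in 800×600 pixels. The pillar is at (445,260), the arm's free end at (474,352), the ring at (449,320), the cell terminal at (354,270) and the tape roll at (355,352).

```bash
cat > m.py <<'E'
from h import *
a=dict(np.load('pics/top.png.npz')); im=a['image']; hsv=cv2.cvtColor(im,cv2.COLOR_RGB2HSV)
H,S,V=[hsv[...,i].astype(int) for i in range(3)]
box=np.zeros(H.shape,bool); box[150:240,205:335]=1
y=((H>15)&(H<32)&(S>120)&(V>120)&box).astype(np.uint8)
n,_,st,c=cv2.connectedComponentsWithStats(y)
for i in range(1,n):
  if st[i,4]>20: print('term',c[i],st[i],ray(a,*c[i],.098))
m=((V>150)&(S<60)&box).astype(np.uint8); m=cv2.morphologyEx(m,cv2.MORPH_OPEN,np.ones((3,3)))
cs,_=cv2.findContours(m,cv2.RETR_EXTERNAL,cv2.CHAIN_APPROX_NONE); k=max(cs,key=cv2.contourArea)
r=cv2.minAreaRect(k); P=np.array([ray(a,*p,.05)[:2] for p in cv2.boxPoints(r)])
print(P,[np.linalg.norm(P[i]-P[i-1]) for i in range(4)],P.mean(0))
e=[P[i]-P[i-1] for i in range(4)]; x=max(e,key=lambda v:v[0]); yv=max(e,key=lambda v:v[1]);print('yaw',np.arctan2(x[1],x[0]),np.arctan2(-yv[0],yv[1]))
E
python3 m.py
python3 - <<'E'
from h import *
a=dict(np.load('pics/top.png.npz'))
cv2.imwrite('pics/crop.png',cv2.resize(a['image'][145:245,200:340,::-1],(784,560),interpolation=cv2.INTER_CUBIC))
E
```

```text
term [225.890625 171.921875] [222 168   9   9  64] [0.58589047 0.09397423 0.098     ]
[[ 0.61916172  0.04559453]
 [ 0.65580285 -0.20714887]
 [ 0.43540592 -0.23365797]
 [ 0.40025939  0.01383037]] [np.float64(0.2211949177664173), np.float64(0.25538558835167513), np.float64(0.22198544488504213), np.float64(0.24997151834240147)] [ 0.52765747 -0.09534548]
yaw 0.14410077125039428 0.1410695778883906
```

View pics/crop.png

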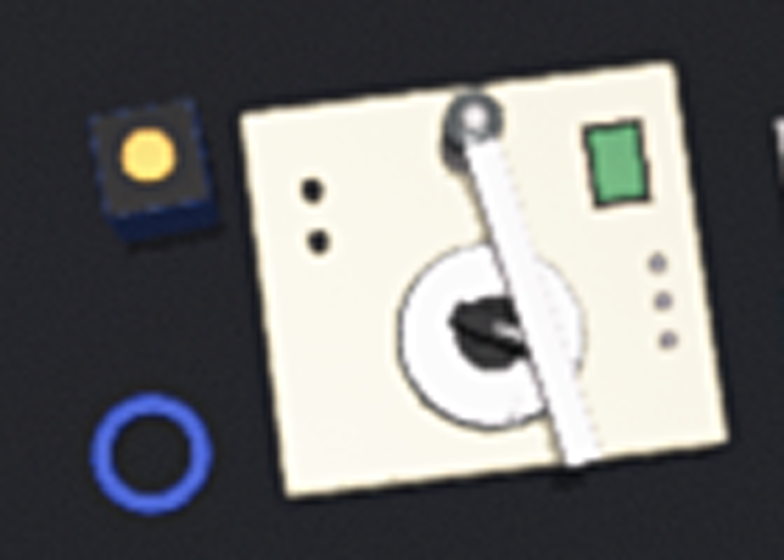

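The console's sides come out at 221 × 252 mm and the terminal at 179 mm from the pivot, which agrees with the given sizes. Next I'll work out the arm angle and the approach.

```bash
cat > plan.py <<'E'
from h import *
yaw=.1425;c=np.array([.5277,-.0953]);x=np.array([np.cos(yaw),np.sin(yaw)])
piv=c+.075*x; dial=c-.035*x; term=np.array([.5859,.0940])
def ang(p): v=np.array(p)[:2]-piv; return np.arctan2(v[1],v[0])%(2*np.pi)
def d(a): return np.array([np.cos(a),np.sin(a)])
E
python3 - <<'E'
from plan import *
a=dict(np.load('pics/top.png.npz'))
e=ray(a,200+580/5.6,145+461/5.6,.132); pt=ray(a,200+475/5.6,145+118/5.6,.14)
print('piv',piv,'pillar seen',pt,'dial',dial,'end',e,np.linalg.norm(e[:2]-piv))
b=ang(e);t=ang(term);print('bar',b,'q',np.pi+yaw-b,'target',t,'q',np.pi+yaw-t,'sweep deg',np.degrees(b-t))
p=piv+.15*d(b)-.045*d(b-np.pi/2); ty=np.degrees(b-np.pi/2)
print('start tcp',p,'toolyaw',ty)
s=ctrl.sense();M=R.from_quat(s['tcp_rot']).as_matrix();print('turn',ty-np.degrees(np.arctan2(M[1,0],M[0,0])))
D=p-s['eef_pos'][:2]
print('world delta',D,'in final tool axes',D@d(np.radians(ty)),D@d(np.radians(ty-90)), 'init tool axes',D@M[:2,0],D@M[:2,1])
E
```

```text
piv [ 0.6019398  -0.08464863] pillar seen [ 0.59982914 -0.08486992  0.14      ] dial [ 0.49305476 -0.10027064] end [ 0.41884395 -0.14321161  0.132     ] 0.19223348635763746
bar 3.451158368961879 q -0.16706571537208603 target 1.6603403123047389 q 1.6237523412850543 sweep deg 102.60631652227408
start tcp [ 0.47277894 -0.17320636] toolyaw 107.73680897276864
turn 85.45766271445315
world delta [0.26433427 0.33547147] in final tool axes 0.2389970356514202 0.3539691064393276 init tool axes 0.3717848506794853 -0.21021323970054157
```

Call:
arm_command:
  increments:
    - [[0,0,0,0,0,-0.0791],[0,0,0,0,0,-0.0791],[0,0,0,0,0,-0.0791],[0,0,0,0,0,-0.0791],[0,0,0,0,0,-0.0791],[0,0,0,0,0,-0.0791],[0,0,0,0,0,-0.0791],[0,0,0,0,0,-0.0791],[0,0,0,0,0,-0.0791],[0,0,0,0,0,-0.0791],[0,0,0,0,0,-0.0791],[0,0,0,0,0,-0.0791]]
  claw: 1

```text
t: 1.1
eef_pos: [0.2085, -0.5087, 0.2309]
tcp_rot: [0.587, 0.809, 0.0, -0.0]
force: [0.6, 0.6, -0.4]
grip_width: 0.0002
grip_force: 0.0
```

Call:
arm_command:
  increments:
    - [[0.57,0.84,0,0,0,0],[0.57,0.84,0,0,0,0],[0.57,0.84,0,0,0,0],[0.57,0.84,0,0,0,0],[0.57,0.84,0,0,0,0],[0.57,0.84,0,0,0,0],[0.57,0.84,0,0,0,0],[0.57,0.84,0,0,0,0],[0.57,0.84,0,0,0,0],[0.57,0.84,0,0,0,0],[0.57,0.84,0,0,0,0],[0.57,0.84,0,0,0,0],[0.57,0.84,0,0,0,0],[0.57,0.84,0,0,0,0],[0,0,0,0,0,0],[0,0,0,0,0,0]]

```text
t: 2.43
eef_pos: [0.4722, -0.1725, 0.231]
tcp_rot: [0.589, 0.808, -0.0, -0.0]
force: [-0.3, -0.8, 0.3]
grip_width: -0.0
grip_force: 0.0
```

```bash
cat > where.py <<'E'
from plan import *
s=ctrl.sense();M=R.from_quat(s['tcp_rot']).as_matrix();p=s['eef_pos']
print('t',s['t'],'tcp',p,'yaw',np.degrees(np.arctan2(M[1,0],M[0,0])),'tilt',M[:2,2],'F',s['force'],'w',s['grip_width'],'r',np.linalg.norm(p[:2]-piv),'ang',ang(p))
E
python3 where.py
python3 - <<'E'
from h import *
d=grab('wrist','w1.png'); print(d['mount'],d['mtx'])
E
```

```text
t 2.4333 tcp [ 0.47215124 -0.17249879  0.2309694 ] yaw 107.85890180637273 tilt [-0.00071637  0.00029212] F [-0.28916898 -0.76991737  0.26519177] w -1.8059407468882712e-05 r 0.15672498473612198 ang 3.736626767157876
[[-7.73673790e-05 -9.49281531e-01 -3.14427367e-01  8.03703318e-02]
 [ 9.99999686e-01  1.74392780e-04 -7.72563795e-04  1.01745737e-03]
 [ 7.88214405e-04 -3.14427328e-01  9.49281220e-01 -1.40767703e-01]
 [ 0.00000000e+00  0.00000000e+00  0.00000000e+00  1.00000000e+00]] [[279.47541257   0.         265.02139998]
 [  0.         279.47541257 186.50587708]
 [  0.           0.           1.        ]]
```

View pics/w1.png

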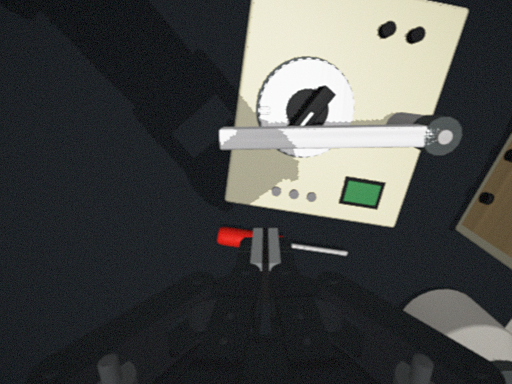

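The wrist view shows the bar from (222,138) to (440,137) with the shut fingers at (265,245), clear to its right. The ring and pointer are near (307,107). I'll lower the fingers and close up to the bar.

Call:
arm_command:
  increments:
    - [[0,0,0.64,0,0,0],[0,0,0.64,0,0,0],[0,0,0.64,0,0,0],[0,0,0.64,0,0,0],[0,0,0.64,0,0,0],[0,0,0.64,0,0,0],[0,0,0,0,0,0],[0.25,0,0,0,0,0],[0.25,0,0,0,0,0],[0.23,0,0,0,0,0],[0,0,0,0,0,0],[0,0,0,0,0,0]]

```text
t: 3.48
eef_pos: [0.4653, -0.1524, 0.117]
tcp_rot: [0.59, 0.808, 0.0, 0.001]
force: [-0.6, 0.8, 0.0]
grip_width: 0.0001
grip_force: 0.0
```

Call:
arm_command:
  increments:
    - [[0.18,-0.02,0,0,0,0.0222],[0.35,-0.041,0,0,0,0.0444],[0.35,-0.041,0,0,0,0.0444],[0.35,-0.041,0,0,0,0.0444],[0.35,-0.041,0,0,0,0.0444],[0.35,-0.041,0,0,0,0.0444],[0.35,-0.041,0,0,0,0.0444],[0.35,-0.041,0,0,0,0.0444],[0.35,-0.041,0,0,0,0.0444],[0.35,-0.041,0,0,0,0.0444],[0.35,-0.041,0,0,0,0.0444],[0.35,-0.041,0,0,0,0.0444],[0,0,0,0,0,0]]

```text
t: 4.57
eef_pos: [0.4585, -0.0334, 0.1165]
tcp_rot: [0.859, 0.513, 0.0, 0.0]
force: [0.5, -0.2, 0.2]
grip_width: -0.0002
grip_force: 0.0
```

```bash
python3 where.py
```

```text
t 4.5667 tcp [ 0.4584561 -0.0333933  0.1164898] yaw 61.70108017002828 tilt [ 0.0006897  -0.00013378] F [ 0.53509848 -0.15755922  0.226105  ] w -0.00016318763563856847 r 0.1523636542500958 ang 2.7984997440758055
```

Call:
arm_command:
  increments:
    - [[0.35,-0.041,0,0,0,0.0444],[0.35,-0.041,0,0,0,0.0444],[0.35,-0.041,0,0,0,0.0444],[0.35,-0.041,0,0,0,0.0444],[0.35,-0.041,0,0,0,0.0444],[0.35,-0.041,0,0,0,0.0444],[0.35,-0.041,0,0,0,0.0444],[0.35,-0.041,0,0,0,0.0444],[0.35,-0.041,0,0,0,0.0444],[0.35,-0.041,0,0,0,0.0444],[0.35,-0.041,0,0,0,0.0444],[0.35,-0.041,0,0,0,0.0444],[0,0,0,0,0,0],[0,0,0,0,0,0]]

```text
t: 5.73
eef_pos: [0.5432, 0.0545, 0.1161]
tcp_rot: [0.993, 0.122, 0.0, 0.0]
force: [0.2, -0.2, 0.2]
grip_width: -0.0001
grip_force: 0.0
```

```bash
python3 where.py
python3 - <<'E'
from h import *
d=grab('top','t2.png'); w=grab('wrist','w2.png')
t=cv2.resize(d['image'][145:245,200:340],(538,384),interpolation=cv2.INTER_CUBIC)
cv2.imwrite('pics/c2.png',cv2.resize(np.hstack([t,w['image']])[:,:,::-1],(800,292)))
E
```

```text
t 5.7333 tcp [0.54316196 0.05454698 0.1161305 ] yaw 14.013521814738663 tilt [ 0.00040613 -0.00017553] F [ 0.15246798 -0.20680132  0.19854711] w -0.0001095169351076357 r 0.15109683292621853 ang 1.970350600824974
```

View pics/c2.png

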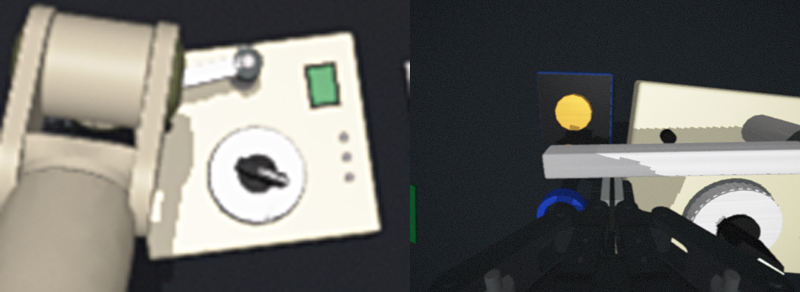

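The bar is now at about 8° short of the terminal. In the wrist half of the picture its free end is at (545,160), the terminal at (574,112) and the tape roll untouched at (562,205). I'll measure the bar's far edge.

```bash
cat > bar.py <<'E'
from plan import *
def barangle(f,s):
    w=dict(np.load('pics/'+f+'.npz'));P=wpose(w,s);hsv=cv2.cvtColor(w['image'],cv2.COLOR_RGB2HSV).astype(int)
    m=((hsv[...,1]<70)&(hsv[...,2]>110))
    pts=[]
    for u in range(185,262,3):
        r=np.where(m[:,u])[0]
        r=[v for v in r if m[v:v+12,u].all()]
        if r: pts.append(ray(w,u,r[0],.132,P)[:2])
    pts=np.array(pts); vx,vy,x0,y0=cv2.fitLine(pts.astype(np.float32),cv2.DIST_HUBER,0,1e-4,1e-4).ravel()
    if vy<0: vx,vy=-vx,-vy
    dist=(np.array([x0,y0])-piv)@np.array([vy,-vx])
    b=np.arctan2(vy,vx); print(len(pts),'edge dir',b,'edge dist from pivot (9 expected)',dist)
    mid=pts.mean(0); r=np.linalg.norm(mid-piv); b2=ang(mid)+np.arcsin(.009/r)
    H=hsv; y=((H[...,0]>15)&(H[...,0]<32)&(H[...,1]>120)&(H[...,2]>120)).astype(np.uint8)
    n,_,st,c=cv2.connectedComponentsWithStats(y); i=1+np.argmax(st[1:,4]); 
    k=(cv2.findContours(y,0,1)[0]); k=max(k,key=cv2.contourArea); (cx,cy),rad=cv2.minEnclosingCircle(k)
    T=ray(w,cx,cy,.098,P); print('bar',b2,'term wrist',T,st[i],'term ang',ang(T),np.linalg.norm(T[:2]-piv),'deg to go',np.degrees(b2-ang(T)),np.degrees(b2-ang(term)))
if __name__=='__main__':
    import sys; barangle(sys.argv[1],ctrl.sense())
E
python3 bar.py w2.png
```

```text
26 edge dir 1.8139106 edge dist from pivot (9 expected) 0.014091590783543094
bar 1.7834885261452957 term wrist [0.58707145 0.09494271 0.098     ] [ 190  124   49   47 1806] term ang 1.653397868416656 0.18020576336893926 deg to go 7.453645641932005 7.0558729076384585
```

Call:
arm_command:
  increments:
    - [[0.22,-0.026,0,0,0,0.0278],[0.22,-0.026,0,0,0,0.0278],[0,0,0,0,0,0],[0,0,0,0,0,0]]

```text
t: 6.17
eef_pos: [0.5554, 0.059, 0.1162]
tcp_rot: [0.997, 0.078, 0.0, 0.0]
force: [1.1, 0.1, -0.1]
grip_width: 0.0002
grip_force: 0.0
```

```bash
python3 where.py
python3 - <<'E'
from bar import *
s=ctrl.sense();w=grab('wrist','w3.png');P=wpose(w,s);barangle('w3.png',s)
cv2.imwrite('pics/c3.png',cv2.resize(w['image'][80:240,120:380,::-1],(780,480),interpolation=cv2.INTER_CUBIC))
E
```

```text
t 6.1667 tcp [0.55535441 0.05897946 0.11618887] yaw 8.928919899933227 tilt [ 0.00023461 -0.00016054] F [ 1.08003332  0.11677808 -0.14154177] w 0.00020810708623817504 r 0.15099413455321514 ang 1.8844378472737038
26 edge dir 1.7484244 edge dist from pivot (9 expected) 0.016764686461035513
bar 1.7025423397351385 term wrist [0.58733394 0.09481441 0.098     ] [ 190  150   46   43 1613] term ang 1.6520038206853591 0.18005641794009294 deg to go 2.8956438443938683 2.4179980586572265
```

View pics/c3.png

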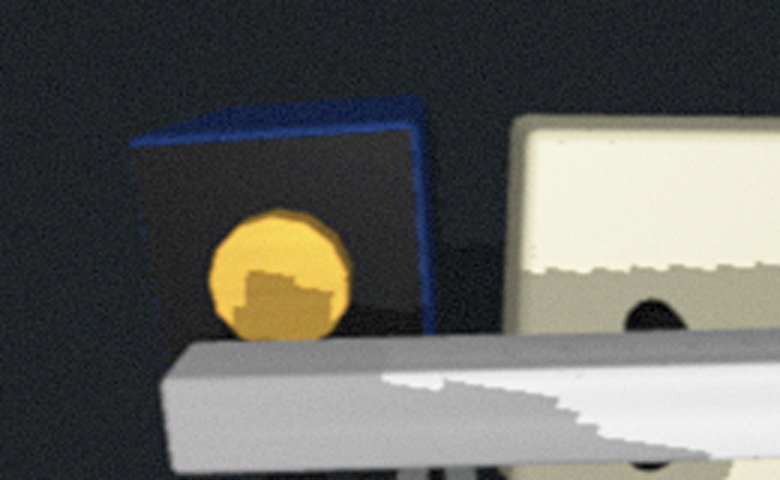

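In the crop the camera stands ahead of the bar, so the upper grey strip (rows 340–375) is the bar's far side. The edge I fitted is therefore its lower edge at 112 mm. I'll recompute with that height.

```bash
sed -i 's/r\[0\],.132,P/r[0],.112,P/' bar.py; python3 bar.py w3.png
```

```text
26 edge dir 1.7481785 edge dist from pivot (9 expected) 0.00950454984898689
bar 1.7452961761967845 term wrist [0.58724765 0.09481193 0.098     ] [ 190  150   46   43 1613] term ang 1.6524826019022665 0.18006097346542757 deg to go 5.317826088599787 4.867612445902075
```

Call:
arm_command:
  increments:
    - [[0.112,-0.014,0,0,0,0.0142],[0.112,-0.014,0,0,0,0.0142],[0.112,-0.014,0,0,0,0.0142],[0.112,-0.014,0,0,0,0.0142],[0,0,0,0,0,0],[0,0,0,0,0,0]]

```text
t: 6.72
eef_pos: [0.5691, 0.0626, 0.1161]
tcp_rot: [0.999, 0.032, 0.0, 0.0]
force: [-0.6, 0.8, 0.1]
grip_width: -0.0002
grip_force: 0.0
```

Run:
```python
from bar import *
s=ctrl.sense();w=grab('wrist','w4.png');barangle('w4.png',s)
```

```text
26 edge dir 1.6624045 edge dist from pivot (9 expected) 0.0108816073200352
bar 1.6514484497356139 term wrist [0.59271529 0.09504928 0.098     ] [193 177  42  17 496] term ang 1.6220847318582239 0.1799345255877363 deg to go 1.6824171051872914 -0.5094661972212156
```

The bar is within about half a degree of the terminal's middle. I'll back off, lift, and move on to look at the dial.

Call:
arm_command:
  increments:
    - [[-0.3,0,0,0,0,0],[-0.6,0,0,0,0,0],[-0.6,0,0,0,0,0],[0,0,-0.69,0,0,0],[0,0,-0.69,0,0,0],[0,0,-0.69,0,0,0],[0,0,-0.69,0,0,0],[0,0,-0.69,0,0,0],[-0.38,0.74,0,0,0,0],[-0.38,0.74,0,0,0,0],[-0.38,0.74,0,0,0,0],[-0.38,0.74,0,0,0,0],[-0.38,0.74,0,0,0,0],[-0.38,0.74,0,0,0,0],[-0.38,0.74,0,0,0,0],[0,0,0,0,0,0],[0,0,0,0,0,0]]

```text
t: 8.18
eef_pos: [0.4539, -0.1013, 0.2198]
tcp_rot: [1.0, 0.031, 0.0, 0.0]
force: [-0.3, -0.0, -0.7]
grip_width: -0.0003
grip_force: 0.0
```

```bash
python3 where.py
python3 - <<'E'
from plan import *
s=ctrl.sense();w=grab('wrist','w5.png');P=wpose(w,s)
u,v=proj(w,[*dial,.07],P);print('dial px',u,v)
h=60;u0,v0=int(u)-80,max(0,int(v)-60);print(u0,v0)
cv2.imwrite('pics/c5.png',cv2.resize(w['image'][v0:v0+120,u0:u0+160,::-1],(800,600),interpolation=cv2.INTER_CUBIC))
E
```

```text
t 8.1833 tcp [ 0.45391008 -0.10133989  0.21977415] yaw 3.5579054199296842 tilt [ 0.00050834 -0.00018232] F [-0.30149411 -0.03239333 -0.71373598] w -0.0002557507745657287 r 0.1489677727239484 ang 3.2538745344094147
dial px 266.1081883241851 137.28763474262627
186 77
```

View pics/c5.png

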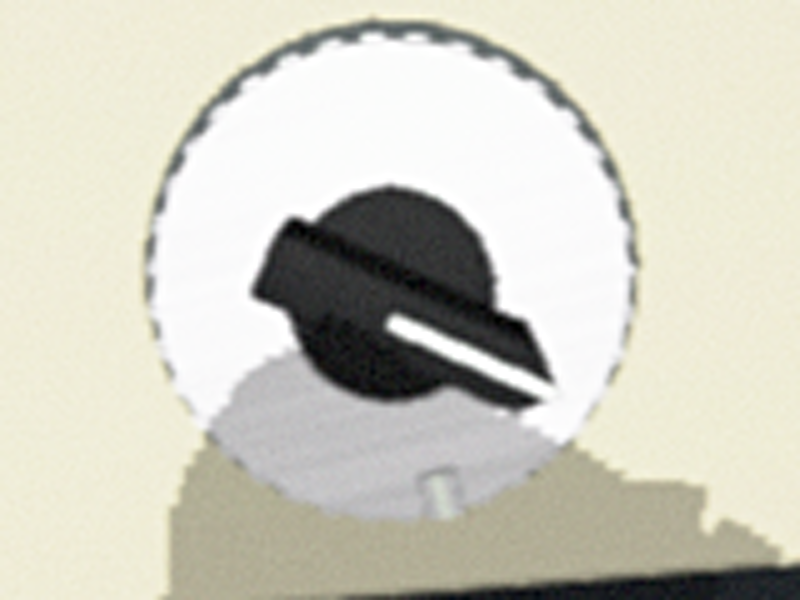

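The crop (×5, origin (186,77)) shows the ring centred near (393,278). The nose tip is at (555,392), with its white line from (388,322) to (550,392). The index block's top is around (440,495).

```bash
cat > dialm.py <<'E'
from plan import *
def line(w,P,o,pts,z): return [ray(w,o[0]+(x+.5)/5-.5,o[1]+(y+.5)/5-.5,z,P)[:2] for x,y in pts]
E
python3 - <<'E'
from dialm import *
s=ctrl.sense();w=dict(np.load('pics/w5.png.npz'));P=wpose(w,s);o=(186,77)
hsv=cv2.cvtColor(w['image'],cv2.COLOR_RGB2HSV).astype(int)
# foot+knob black outline not used; ring face by low saturation
m=(hsv[...,1]<22)&(hsv[...,2]>120); m=m.astype(np.uint8); m[:,:200]=0;m[:,330:]=0;m[:70]=0;m[190:]=0
n,l,st,c=cv2.connectedComponentsWithStats(m); i=1+np.argmax(st[1:,4])
k=max(cv2.findContours((l==i).astype(np.uint8),0,1)[0],key=cv2.contourArea)
e=cv2.fitEllipse(cv2.convexHull(k)); print('ellipse',e)
q=np.array([ray(w,*p,.068,P)[:2] for p in cv2.convexHull(k)[:,0].astype(float)]); (cx,cy),r=cv2.minEnclosingCircle(q.astype(np.float32)); print('ring circle',cx,cy,r,'model',dial)
C=np.array([cx,cy])
def a(v): return np.degrees(np.arctan2(v[1],v[0]))%360
n,l0,l1=line(w,P,o,[(555,392),(388,322),(550,392)],.105)
print('nose',n,np.linalg.norm(n-C),'ang from centre',a(n-C),'line dir',a(l1-l0), 'line start off axis',l0-C)
i0,i1,im=line(w,P,o,[(434,474),(448,518),(441,496)],.074)
print('idx r',np.linalg.norm(im-C),'ang',a(im-C),'line dir',a(i1-i0),'len',np.linalg.norm(i1-i0),'ring q',a(im-C)-180-np.degrees(yaw))
# contrast view of the block
b=w['image'][165:185,265:285].mean(2).astype(int);print(b)
E
```

```text
ellipse ((263.87451171875, 131.1572723388672), (98.53156280517578, 99.73110961914062), 178.79708862304688)
ring circle 0.4960983395576477 -0.09713450074195862 0.05182183161377907 model [ 0.49305476 -0.10027064]
nose [ 0.48389314 -0.12830669] 0.0334764437864554 ang from centre 248.61760389266786 line dir 250.24770180004563 line start off axis [-0.00119581  0.00057793]
idx r 0.04444883540039394 ang 197.14055865628882 line dir 201.15122174855068 len 0.0102401322912873 ring q 8.975910075674587
[[193 192 192 191 192 195 194 198 195 200 199 199 199 200 200 202 200 200
  199 200]
 [191 199 195 197 199 202 198 199 202 202 202 202 200 198 199 200 199 201
  197 198]
 [198 198 200 199 201 198 198 196 200 199 197 202 200 197 201 198 202 196
  200 197]
 [197 197 201 201 200 199 198 201 195 199 200 198 197 197 199 199 198 199
  197 195]
 [203 197 196 200 198 199 197 197 195 195 194 191 201 199 198 197 195 195
  187 188]
 [197 198 195 196 197 193 194 187 176 169 164 171 177 190 189 187 191 188
  187 189]
 [199 196 197 199 186 176 165 157 158 155 159 159 174 187 188 185 184 187
  186 187]
 [197 195 
[... 395 characters left out ...]
 194 182
  183 173]
 [191 192 194 192 193 185 175 182 197 204 200 190 181 182 183 183 179 177
  178 169]
 [189 192 191 192 193 179 175 182 197 207 203 196 181 171 164 171 172 164
  169 167]
 [190 190 194 194 189 176 172 180 189 203 208 198 189 179 158 160 164 165
  164 167]
 [183 182 181 181 181 170 171 178 184 195 196 188 174 172 162 164 169 168
  168 165]
 [172 173 175 176 172 167 168 166 170 171 173 171 167 169 164 169 169 167
  167 167]
 [168 170 167 171 166 164 168 166 168 166 169 165 165 170 165 166 170 168
  167 166]
 [169 166 165 167 164 168 165 170 164 170 165 169 166 161 166 170 166 169
  169 169]
 [171 168 164 172 167 172 166 168 165 168 168 169 168 167 167 170 163 166
  170 169]]
```

The measurements are consistent: nose radius 33.5 mm, index radius 44.4 mm and ring radius 51.8 mm. The knob points at about 250° and the index at about 197.6°, in world axes. I'll align the gripper across the knob.

Call:
arm_command:
  increments:
    - [[0,0,0,0,0,-0.0739],[0,0,0,0,0,-0.0739],[0,0,0,0,0,-0.0739],[0,0,0,0,0,-0.0739],[0,0,0,0,0,-0.0739],[0,0,0,0,0,-0.0739],[0,0,0,0,0,-0.0739],[0,0,0,0,0,-0.0739],[0,0,0,0,0,-0.0739],[0,0,0,0,0,-0.0739],[0.32,0.63,0,0,0,0],[0.32,0.63,0,0,0,0],[0,0,0.63,0,0,0],[0,0,0.63,0,0,0],[0,0,0.63,0,0,0],[0,0,0.63,0,0,0],[0,0,0.63,0,0,0],[0,0,0,0,0,0],[0,0,0,0,0,0]]
  claw: 0.4
  force: 20

```text
t: 9.82
eef_pos: [0.4963, -0.0944, 0.125]
tcp_rot: [0.818, 0.575, -0.0, -0.001]
force: [-0.2, 0.3, 0.4]
grip_width: 0.0514
grip_force: 0.0
```

```bash
python3 where.py
python3 - <<'E'
from h import *
w=grab('wrist','w6.png')
cv2.imwrite('pics/c6.png',cv2.resize(w['image'][100:350,90:440,::-1],(700,500),interpolation=cv2.INTER_CUBIC))
s=ctrl.sense();P=wpose(w,s);u=proj(w,[.496,-.0965,.105],P);print('axis px',u,(u-[90,100])*2)
E
```

```text
t 9.8167 tcp [ 0.49632852 -0.09437555  0.12499845] yaw 70.26663723403472 tilt [-0.00119259  0.0006397 ] F [-0.21878714  0.32915257  0.36647369] w 0.051384334516862744 r 0.10605826962385742 ang 3.233434621910661
axis px [263.32494126 229.85964494] [346.64988252 259.71928989]
```

View pics/c6.png

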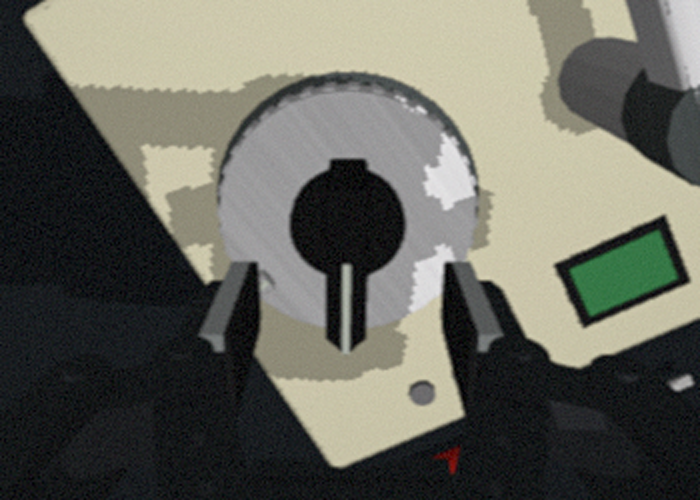

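The view shows the knob upright in the image at column 346, with the fingers either side at 258 and 445. It is about 1 mm off centre, so I'll correct that and descend.

Call:
arm_command:
  increments:
    - [[-0.06,-0.035,0.3,0,0,0],[0,0,0.4,0,0,0],[0,0,0.4,0,0,0],[0,0,0.35,0,0,0],[0,0,0,0,0,0]]

```text
t: 10.28
eef_pos: [0.4946, -0.0963, 0.0814]
tcp_rot: [0.818, 0.575, -0.0, -0.0]
force: [-0.7, -0.5, -0.5]
grip_width: 0.0512
grip_force: 0.0
```

Call:
arm_command:
  increments:
    - [[0,0,0,0,0,0],[0,0,0,0,0,0],[0,0,0,0,0,0],[0,0,0,0,0,0],[0,0,0,0,0,0],[0,0,0,0,0,0]]
  claw: 1
  force: 20

```text
t: 10.78
eef_pos: [0.4943, -0.0964, 0.0827]
tcp_rot: [0.818, 0.575, -0.0, 0.0]
force: [-4.5, 1.5, 6.2]
grip_width: 0.0135
grip_force: 23.6
```

```bash
python3 where.py
```

```text
t 10.7833 tcp [ 0.4943118  -0.09643361  0.08274928] yaw 70.20156655186402 tilt [-3.36350700e-05 -1.82947945e-04] F [-4.47307187  1.5130135   6.20588943] w 0.013485052217448902 r 0.10827129483651525 ang 3.2506554792670888
```

Call:
arm_command:
  increments:
    - [[0,-0.02,-0.04,0,0,0],[0,0,0,0,0,0.0222],[0,0,0,0,0,0.0444],[0,0,0,0,0,0.0444],[0,0,0,0,0,0.0444],[0,0,0,0,0,0.0444],[0,0,0,0,0,0.0444],[0,0,0,0,0,0.0444],[0,0,0,0,0,0.0444],[0,0,0,0,0,0.0444],[0,0,0,0,0,0.0444],[0,0,0,0,0,0.0444],[0,0,0,0,0,0.0444],[0,0,0,0,0,0.0444],[0,0,0,0,0,0.0222],[0,0,0,0,0,0],[0,0,0,0,0,0]]

```text
t: 12.2
eef_pos: [0.4949, -0.0971, 0.0829]
tcp_rot: [0.987, 0.158, 0.001, 0.001]
force: [3.6, -4.1, -9.2]
grip_width: 0.0134
grip_force: 21.8
```

```bash
python3 where.py
```

```text
t 12.2 tcp [ 0.49491037 -0.09712353  0.08293149] yaw 18.221454113332594 tilt [ 0.00202364 -0.00140322] F [ 3.63006835 -4.11460689 -9.18177104] w 0.013424267647316095 r 0.10775398896234226 ang 3.2576248375278576
```

Call:
arm_command:
  increments:
    - [[0,0,0.03,0,0,0],[0,0,0,0,0,0],[0,0,0,0,0,0],[0,0,0,0,0,0],[0,0,-0.3,0,0,0],[0,0,-0.7,0,0,0],[0,0,-0.7,0,0,0],[0,0,-0.7,0,0,0],[-0.4,0,-0.7,0,0,0],[-0.4,0,-0.7,0,0,0],[-0.5,0,-0.7,0,0,0],[0,0,0,0,0,0],[0,0,0,0,0,0]]
  claw: 0.4

```text
t: 13.28
eef_pos: [0.457, -0.1087, 0.2184]
tcp_rot: [0.987, 0.158, 0.001, 0.001]
force: [-0.1, -0.1, -1.1]
grip_width: 0.0514
grip_force: 0.0
```

```bash
python3 where.py
python3 - <<'E'
from plan import *
s=ctrl.sense();w=grab('wrist','w7.png');P=wpose(w,s)
u,v=proj(w,[.496,-.0965,.07],P)
u0,v0=int(u)-80,max(0,int(v)-60);print(u0,v0)
cv2.imwrite('pics/c7.png',cv2.resize(w['image'][v0:v0+120,u0:u0+160,::-1],(800,600),interpolation=cv2.INTER_CUBIC))
E
```

```text
t 13.2833 tcp [ 0.45697508 -0.1087399   0.21836605] yaw 18.208148836286156 tilt [ 0.0026525  -0.00128556] F [-0.08905171 -0.05893286 -1.14388861] w 0.05139330294865911 r 0.14695291561463739 ang 3.306274677557301
184 75
```

View pics/c7.png

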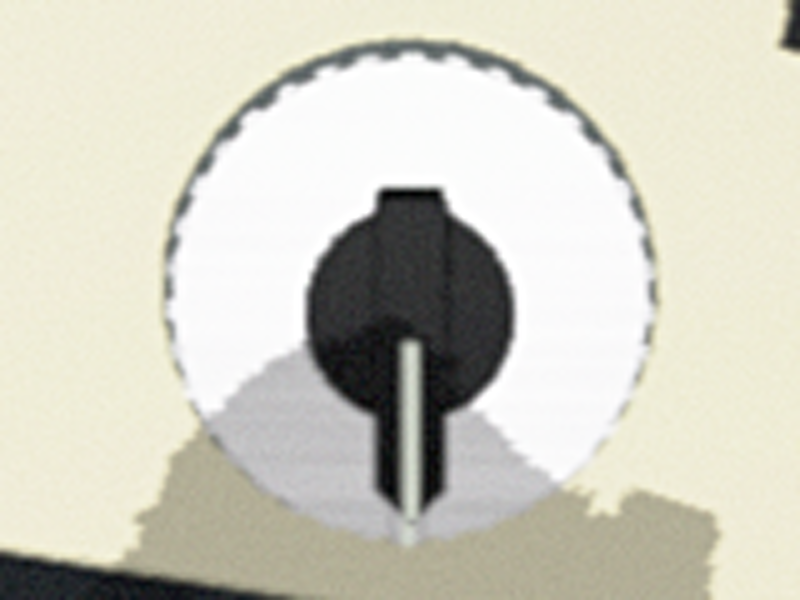

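Run:
```python
from dialm import *
s=ctrl.sense();w=dict(np.load('pics/w7.png.npz'));P=wpose(w,s);g=w['image'].mean(2)
def peak(v,t):
    r=g[v,258:274]-t; r=np.clip(r,0,None); return (r*np.arange(258,274)).sum()/r.sum()
k=[(peak(v,110),v) for v in range(146,170)][::1]
# knob line columns limited to the black bar
k=[]
for v in range(146,171):
    r=np.clip(g[v,261:271]-90,0,None); k.append((( r*np.arange(261,271)).sum()/r.sum(),v))
L=np.array([ray(w,u,v,.105,P)[:2] for u,v in k]); 
dr=np.polyfit(np.linalg.norm(L-L[0],axis=1),L,1)[0]; a=np.degrees(np.arctan2(dr[1],dr[0]))%360
print('knob line dir',a,k[0],k[-1])
np.set_printoptions(linewidth=150); print(g[172:186,256:276].astype(int))
m=cv2.cvtColor(w['image'],cv2.COLOR_RGB2HSV).astype(int); m=((m[...,1]<22)&(m[...,2]>120)).astype(np.uint8); m[:,:200]=0;m[:,330:]=0;m[:70]=0;m[195:]=0
kk=max(cv2.findContours(m,0,1)[0],key=cv2.contourArea)
q=np.array([ray(w,*p,.068,P)[:2] for p in cv2.convexHull(kk)[:,0].astype(float)]); C,r=cv2.minEnclosingCircle(q.astype(np.float32)); print('ring',C,r)
for u in (264.5,265,265.5):
  b=ray(w,u,180,.074,P)[:2]-C; print(u,np.linalg.norm(b),np.degrees(np.arctan2(b[1],b[0]))%360)
n=L[-1]-C; print('nose from C',np.degrees(np.arctan2(n[1],n[0]))%360)
```

```text
knob line dir 198.25222442462265 (np.float64(265.66892545982574), 146) (np.float64(265.6857976653696), 170)
[[202 191 159  90  36  11  10  53 133 191 212 166  73  16  18  18  76 148 191 199]
 [198 199 180 128  70  23   9  53 130 192 209 165  71  16  21  49 111 167 196 201]
 [199 199 194 174 125  71  33  56 130 191 212 163  73  17  62 110 156 187 199 197]
 [191 189 191 186 170 129  73  50 129 190 212 161  72  56 117 166 187 194 193 190]
 [186 189 188 192 187 171 131  89 123 186 206 158  86 114 164 191 188 189 188 187]
 [188 187 187 185 188 182 167 144 146 189 207 166 124 157 186 191 190 190 190 185]
 [192 190 191 195 193 179 179 176 174 187 192 174 166 182 191 194 189 195 196 194]
 [193 190 190 189 190 180 179 186 188 176 160 168 177 184 195 193 195 192 194 194]
 [186 188 192 191 192 180 178 187 196 199 191 183 178 184 193 194 192 194 192 191]
 [177 185 188 186 186 184 173 183 196 209 205 182 179 184 190 189 190 189 186 182]
 [175 181 182 182 171 167 167 179 197 207 201 190 175 171 175 177 179 184 181 172]
 [167 168 170 168 167 158 164 171 190 203 197 175 165 164 166 173 169 169 169 165]
 [167 163 167 167 164 166 166 166 176 184 176 169 164 166 166 171 168 168 166 168]
 [165 171 166 170 166 167 169 163 173 169 169 166 169 166 168 164 167 164 166 162]]
ring (0.49559369683265686, -0.09702256321907043) 0.051664289087057114
264.5 0.045452915381614195 196.66567314934238
265 0.04544169911402766 197.33538883819585
265.5 0.045436693963579196 198.0053450634048
nose from C 198.05620634487005
```

The nose points at 198.1° and the block is at about 197.5°, so the knob is within 0.6°. The ring hasn't moved. I'll withdraw to the right and take a final look.

Call:
arm_command:
  increments:
    - [[0,0.9,-0.3,0,0,0],[0,0.9,-0.3,0,0,0],[0,0.9,0,0,0,0],[0,0.9,0,0,0,0],[0,0.9,0,0,0,0],[0,0.9,0,0,0,0],[0,0.9,0,0,0,0],[0,0.9,0,0,0,0],[0,0.9,0,0,0,0],[0,0,0,0,0,0],[0,0,0,0,0,0]]

```text
t: 14.25
eef_pos: [0.5333, -0.34, 0.2328]
tcp_rot: [0.987, 0.158, -0.001, -0.001]
force: [-0.5, 0.2, 0.2]
grip_width: 0.0512
grip_force: 0.0
```

Run:
```python
from plan import *
d=grab('top','t8.png'); b=grab('scene','s8.png')
t=cv2.resize(d['image'][145:245,200:340],(504,360),interpolation=cv2.INTER_CUBIC);u=cv2.resize(b['image'][150:290,170:330],(411,360),interpolation=cv2.INTER_CUBIC)
cv2.imwrite('pics/c8.png',cv2.resize(np.hstack([t,u])[:,:,::-1],(800,315)))
for p in ([*term,.098],[.587,.0945,.098]): print(proj(d,p),proj(b,p))
```

```text
[225.88237214 171.91865142] [299.62952954 180.96511554]
[225.7317647  171.56411924] [300.04582696 181.06998063]
```

View pics/c8.png

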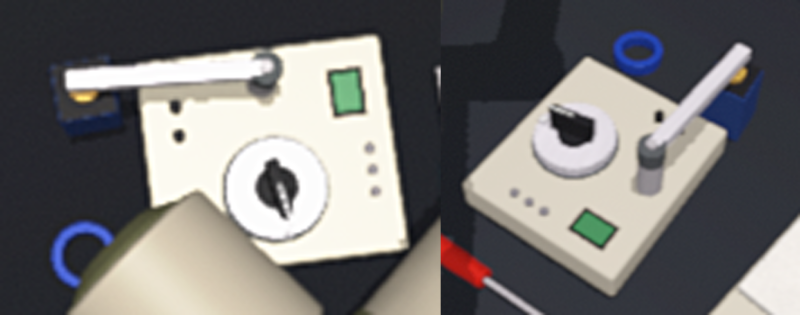

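Run:
```python
from plan import *
d=dict(np.load('pics/t8.png.npz'));h=cv2.cvtColor(d['image'],cv2.COLOR_RGB2HSV).astype(int)
for u in (224,226,230,236):
    wgt=np.clip(h[160:185,u,2]-60,0,160)*(h[160:185,u,1]<60); r=np.arange(160,185); v=(wgt*r).sum()/wgt.sum()
    p=ray(d,u,v,.132); print(u,v,wgt.sum()/160,p,'deg past(-)/short(+)',np.degrees(ang(p)-ang(term)),np.linalg.norm(p[:2]-piv))
```

```text
224 169.87719298245614 6.76875 [0.58573708 0.09706198 0.132     ] deg past(-)/short(+) -0.03503261553341891 0.18243156645701453
226 169.78213309024613 6.85625 [0.58616115 0.09106821 0.132     ] deg past(-)/short(+) 0.0006737339339865092 0.17642385281573236
230 169.48541114058355 7.06875 [0.58733458 0.07908924 0.132     ] deg past(-)/short(+) -0.03326570116492798 0.16438796375254486
236 169.2181328545781 6.9625 [0.58855264 0.06110013 0.132     ] deg past(-)/short(+) 0.11745589247106626 0.1463622801919379
```

The final picture shows the bar over the terminal at (85,85) and the knob nose at the index at (285,210), with the tape roll and cell in place. By the top camera the bar is within 0.1° of the terminal.

```bash
python3 -c "
from station import ctrl
print(ctrl.sign_off())"
```

```text
the job is handed in; nothing more can be done
None
```

The job is handed in: by the camera measurements the probe hangs over the middle of the cell terminal (within about 1 mm), the knob nose points at the index block (within about 0.6°), and the ring, cell and tape roll look unmoved; the other bystanders were not re-measured.

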